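# Stack the elbow joint of a monitor arm

## Task

Make the monitor arm's elbow ready for its upper link: lift the red transport cover off the pivot pin and stand it, open end down, on the blue mat. Then thread onto the pin, each fully home and in this order, the aluminium spacer, the brass friction washer and the white flanged bushing with its flange down; the washer drops on only when its flats line up with those of the pin, so feel for them with light pressure and never force it. Let go of everything and leave the other parts on the mat and the sheet where they lie.

Things in the scene. Friction and masses are not known exactly. Their poses are not given: they have to be found in the camera images.
- lower_arm: the monitor arm's lower link on its base plate (110 mm disc, bolted to the desk): a level grey bar 42 mm wide, its top 74 mm above the desk. Origin: on the desk under the base post. z up; the bar runs from the post along -x for 240 mm and ends in a round bare-aluminium knuckle, 60 mm in diameter, whose flat top is the elbow face, 80 mm above the desk
- elbow (a point): point on the pivot pin's axis at the elbow face; axes as lower_arm. The upright steel pin has two opposite flats over its whole height; it may stand turned up to 0.75 rad either way about z from the setting where its flats run parallel to the bar. That angle is not measured: see it, or find it by feel
- pin_top (a point): centre of the pin's upper end, 50 mm above elbow. The pin is 20 mm in diameter, 14 mm across its flats, its end chamfered by 2 mm and with a dark slot across it, parallel to the flats; it sits stiffly in the knuckle (1.5 N m to turn it). Axes as lower_arm
- cover: loose red plastic transport cover standing over the pin at the start: a round cap 40 mm in diameter, 58 mm high, open below, bore 28 mm and 53 mm deep. It simply lifts off. Origin: centre of its open lower rim, z up towards the closed end
- mat: thin blue rubber service mat, fixed, 270 mm (x) by 210 mm (y), 2 mm thick, lying on one side of the arm. Origin: centre of its underside. The parts lie on it in two rows of places, about 100 mm apart in y and 80 mm in x
- mat_free (a point): middle of the one empty place on the mat, on its surface, the usual spot for the cover
- spacer: aluminium spacer ring lying flat: outside diameter 40, round bore 22, 16 mm high. Origin: centre of its underside, z up
- washer: brass friction washer lying flat: outside diameter 46, 6 mm thick. Its hole, 22 mm round with two opposite flats 16 mm apart, passes the pin only with the flats within about 0.14 rad of the pin's (a half turn makes no difference); turned wrongly it rests on the pin's end, 50 mm above the elbow face. Origin: centre of its underside, z up, x parallel to the hole's flats
- bushing: white plastic flanged bushing standing on its flange: flange 42 mm in diameter and 4 mm thick below, sleeve 30 mm in diameter above it, 22 mm high in all, round bore 22. Origin: centre of the flange's underside, z up towards the sleeve
- upper_arm: the arm's grey upper link, lying on the assembly sheet: 285 x 56 x 36 mm (64 mm at its far pin). Origin: centre of its underside. Leave it alone
- hex_key: dark steel hex key on the sheet, 110 x 32 x 6 mm. Origin: centre of its underside. Leave it alone
- plain_washer: a spare plain steel washer on the mat, not wanted here, outside diameter 32, round hole 12, 5 mm thick. Origin: centre of its underside. Leave it alone
- star_nut: black star knob with a steel hub on the mat, 44 mm across, 22 mm high, for a later step. Origin: centre of its underside. Leave it alone
Not all that is in view belongs to the job. Of the things like the cover, leave any that is green; of the rest the smaller one is meant.

How it is judged:
By the outcome, as a careful person would: the job done as asked, in the order asked, and still so for the second after the job is handed in, with the robot touching nothing.
It also fails if it takes over 72 s, if anything falls off the work surface, if the arm or the gripper's body presses on something with over 40 N, if the wrist force passes 120 N, or if a joint passes its speed limit or range.

## Robot

A 7-joint arm with a two-finger parallel gripper is mounted at the origin on the work surface. World frame = base frame: x ahead of the robot, y to its left, z up, the work surface at z = 0. Lengths are in m, angles in rad, forces in N, time in s.
With the tool pointing down it reaches from about 0.4 to 0.875 m from the base axis. Payload 19.3 kg.
Tool frame: the origin (TCP) lies at the very end of the fingers, on their centre line; the grasp point (between the pads) lies 19 mm behind it; z points along the fingers, y is the line along which they close (so a half turn about z gives the same grasp; the last joint's range is limited). The gripper opens to 85 mm and grips with 20 to 120 N. Pads are 22 mm wide; open, the fingers measure 114 mm over their backs; the gripper's body (76 mm by 85 mm) begins 54 mm behind the grasp point. The pads swing forward as they close: fully open they stand 13 mm farther back than shut.
Start: joints at [1.245, 0.521, -0.036, 1.599, 0.021, 1.021, -0.113], TCP at [0.158, -0.605, 0.231] pointing down, gripper open.
Joint ranges: [-2.91, 2.91], [-0.3, 2.13], [-1.5, 1.42], [0.17, 2.43], [-1.26, 4.41], [0.16, 1.93], [-2.52, 2.52]. Speed limits (rad/s): [1.89, 1.89, 2.39, 2.39, 3.01, 3.01, 3.01].

## Interface

Orientations are given as [roll, pitch, yaw] about the fixed x, y, z axes, in that order (R = Rz(yaw) Ry(pitch) Rx(roll)).
In Python, from workcell import bot gives the robot as it stands. The module is installed in compiled form; this text tells all that it offers.
- The arm moves only by the tool apply_moves, never from a script. Its arguments are lists of equal length, an entry for each row: "claw": the finger opening in m, from 0 to 0.0854; "xyz": the shift along the tool's x, y, z in m, a list of three; "twist": the turn, a rotation vector about the tool's x, y, z in rad, a list of three. A call has 1 to 20 rows; each row shifts and turns the commanded pose from where the row before left it, along the tool's axes as they then stand; what a row does not reach is not made up. A row lasts 1/10 s, in which the tool goes at most 50 mm and 8.59 degrees, less where a joint would pass 70% of its speed; a pose out of reach is approached as far as the arm can. A call with a gripper value outside its range is refused whole. The fingers move at their own pace and stop on an object; "force" is the grip in N (left out, the last holds). Time passes only in rows, so rows that do not move let the fingers close. It gives the time, the measured TCP pose, the force, the opening and the grip force at its end, in the units of the state.
- bot.observe(): the state, without advancing time (a new reading comes with each control period).
- bot.grab_frame(name): name is "scene" or "top"; returns a dict with "img" (480x640x3 uint8, red, green, blue), "vfov" (degrees; the focal length in pixels is half the picture's height over the tangent of half this angle, whatever the lens; pixels are square), "cx", "cy" (the principal point, pixels), "distortion" ([k1, k2, p1, p2, k3] as OpenCV has them; the pictures are not rectified), "view" (4x4, takes a point from world to camera coordinates). Camera axes: x right, y up, looking along -z (the intrinsics and any distortion apply to the point x, -y, -z); pixel columns grow to the right and rows downward; lengths in m; the calibration is good to about 2 mm. A picture is of the moment at which its call begins. There is no depth.
- bot.job_done(): hands the job in; it is judged then, once.
Trained networks look in the newest picture that a camera, given by its name, has taken for a name from the list of things; names that differ only in an ending like _2 or _b are one class to them, and where a whole thing is asked for, a point or a joint stands for the part that bears it (a point fixed in the world has none). Each returns a list of dicts, best first, with "score" (0 to 1); they miss things now and then, are a little off and sometimes report something else, mostly with a low value. They report only what shows in the picture. A call takes as long as a camera call. They do not tell look-alikes from the thing itself.
- bot.find_in(camera, query): "position" ([x, y, z] in m, in world coordinates, good to about 4 mm: the middle of the surface that is visible of it).
The state is a dict: "clock": time; "qpos": joint angles; "qd": joint speeds; "joint_efforts": joint torques, N m; "position": TCP position; "tool_rot": TCP orientation; "force": force on the tool from outside, world axes, zero at the start; "moment": the same for the moment, N m; "grip_width": finger opening in m; "finger_force": force on a finger pad.
Only numpy, scipy, OpenCV 4.12 (cv2) and the standard library are available. Lean on these libraries where they do the work, as an engineer would, in place of code of your own. Each camera call takes 0.05 s, during which the arm holds its last target. There are 200 camera calls.

## Working session

There is one attempt and no reset: what is moved stays moved. The work goes in short steps, Python scripts to look and compute and a tool call to move; the robot and the scene stay as the last step left them, time stands still between calls to the robot, and variables do not carry over. Pictures are saved under pics/ and viewed, at most 10 in all, crops included, and the job is handed in when it is done.

Besides the shell and the picture viewer there is one more tool, called after "Request:" as name(argument=value, ...) on one line, values as JSON. apply_moves: Moves the arm, as the interface text tells. Its arguments: {"type":"object","properties":{"claw":{"type":"array"},"xyz":{"type":"array"},"twist":{"type":"array"},"force":{"type":"number"}},"required":["claw","xyz","twist"]}

```bash
mkdir -p pics
cat > h.py <<'E'
from workcell import bot
import numpy as np, cv2
def grab(n,save=None):
    f=bot.grab_frame(n)
    if save: cv2.imwrite('pics/'+save,f['img'][:,:,::-1])
    return f
def K(f):
    F=240/np.tan(np.radians(f['vfov'])/2)
    return np.array([[F,0,f['cx']],[0,F,f['cy']],[0,0,1]])
def ray(f,uv,z):
    p=cv2.undistortPoints(np.array(uv,float).reshape(-1,1,2),K(f),np.array(f['distortion'],float)).reshape(-1,2)
    V=np.array(f['view']);R=V[:3,:3];o=-R.T@V[:3,3]
    d=np.c_[p[:,0],-p[:,1],-np.ones(len(p))]@R
    return o+d*((z-o[2])/d[:,2])[:,None]
def proj(f,P):
    V=np.array(f['view']);c=np.atleast_2d(P)@V[:3,:3].T+V[:3,3]
    c=c*[1,-1,-1]
    return cv2.projectPoints(c,np.zeros(3),np.zeros(3),K(f),np.array(f['distortion'],float))[0].reshape(-1,2)
E
python3 - <<'E'
from h import *
for n in('scene','top'):
    f=grab(n,n+'0.png')
    V=np.array(f['view']);print(n,f['vfov'],f['cx'],f['cy'],f['distortion'],(-V[:3,:3].T@V[:3,3]).round(3))
    for q in['cover','lower_arm','mat','spacer','washer','bushing','upper_arm','hex_key','plain_washer','star_nut','mat_free','elbow']:
        try:
            for r in bot.find_in(n,q)[:4]: print(q,np.round(r['position'],3),round(r['score'],2),proj(f,r['position']).round()[0])
        except Exception as e: print(q,e)
print(bot.observe())
E
```

```text
scene 49.864949622120506 321.2270626642107 232.20043042782893 [-0.06219933  0.          0.          0.          0.        ] [ 1.478 -0.247  0.816]
cover [0.527 0.101 0.042] 0.98 [350. 217.]
cover [0.55  0.003 0.123] 0.88 [313. 202.]
cover [0.447 0.061 0.081] 0.74 [325. 189.]
lower_arm [ 0.768 -0.019  0.07 ] 0.97 [334. 285.]
mat [0.553 0.283 0.002] 0.79 [420. 222.]
spacer [0.528 0.229 0.013] 0.51 [397. 216.]
spacer [0.549 0.283 0.002] 0.28 [419. 221.]
washer [0.601 0.236 0.008] 0.63 [411. 235.]
washer [0.553 0.284 0.002] 0.57 [421. 221.]
washer [0.436 0.329 0.003] 0.53 [417. 193.]
bushing [0.455 0.226 0.012] 0.58 [385. 201.]
upper_arm [ 0.555 -0.244  0.034] 0.92 [212. 255.]
plain_washer [0.602 0.236 0.007] 0.4 [411. 235.]
star_nut [0.52  0.324 0.022] 0.6 [430. 205.]
mat_free [ 0.551  0.285 -0.   ] 0.72 [420. 222.]
mat_free [ 0.55  -0.342  0.01 ] 0.61 [171. 271.]
elbow [ 0.769 -0.021  0.072] 0.97 [333. 285.]
elbow [0.549 0.286 0.002] 0.41 [420. 221.]
top 49.73811278559144 322.3404094847819 236.42642600431753 [0.04545144 0.         0.         0.         0.        ] [ 0.418 -0.024  1.122
[... 730 characters left out ...]
.]
{'clock': 1.3, 'qpos': array([ 1.24478812,  0.5214167 , -0.03628599,  1.59952711,  0.02117394,
        1.0210338 , -0.11284693]), 'qd': array([-0.00065831, -0.00108621,  0.00113442, -0.0001348 , -0.00023176,
       -0.00029706, -0.00030732]), 'joint_efforts': array([-2.61040099e-03, -9.26829672e+01,  1.97717115e+00, -3.70257604e+01,
        1.79007783e-02,  1.93626372e-03, -1.89572859e-05]), 'position': array([ 0.15811751, -0.60466475,  0.2312708 ]), 'tool_rot': array([-3.14159013e+00, -1.76712903e-05,  2.55693083e-01]), 'force': array([-0.03658667, -0.3383135 , -0.28459829]), 'moment': array([ 0.02428155, -0.00245029,  0.05047473]), 'finger_force': 0.0, 'grip_width': 0.08553473120064599}
```

View pics/top0.png

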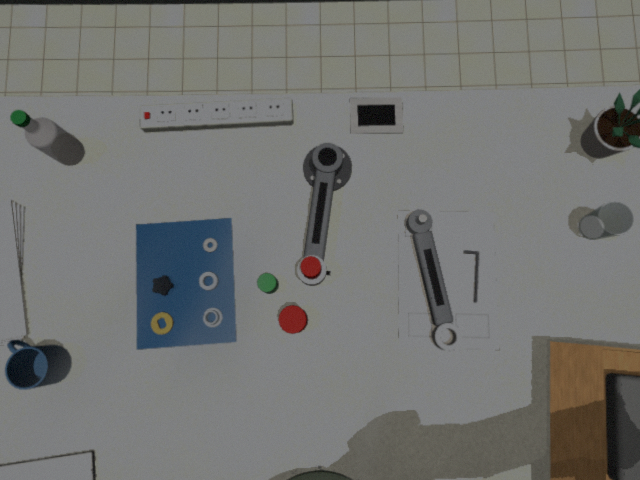

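View pics/scene0.png

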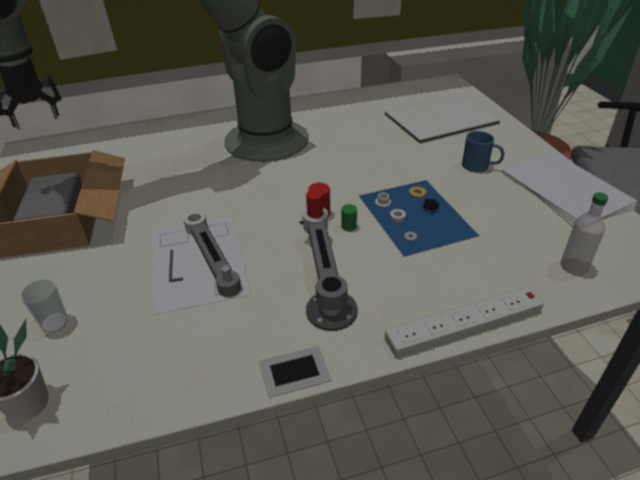

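```bash
cat >> h.py <<'E'
def circ(c,z,r,n=72):
    a=np.linspace(0,2*np.pi,n);return np.c_[c[0]+r*np.cos(a),c[1]+r*np.sin(a),np.full(n,z)]
def crop(f,u0,v0,w,h,s,curves=()):
    im=cv2.resize(f['img'][v0:v0+h,u0:u0+w,::-1],None,fx=s,fy=s,interpolation=cv2.INTER_CUBIC)
    im=cv2.convertScaleAbs(im,alpha=1.3)
    for P,col in curves:
        q=((proj(f,P)-[u0,v0]+.5)*s).round().astype(np.int32);cv2.polylines(im,[q.reshape(-1,1,2)],False,col,1)
    return im
E
python3 - <<'E'
from h import *
f=grab('top');g=grab('scene')
im=f['img'];hsv=cv2.cvtColor(im,cv2.COLOR_RGB2HSV);H,S,Vv=cv2.split(hsv)
def comps(m,lo,hi,z,lab,box,fr=f):
    mm=np.zeros_like(m);u0,v0,u1,v1=box;mm[v0:v1,u0:u1]=m[v0:v1,u0:u1]
    n,l,st,c=cv2.connectedComponentsWithStats(mm.astype(np.uint8))
    for i in range(1,n):
        if lo<st[i,4]<hi: print(lab,st[i],c[i].round(1),ray(fr,c[i],z)[0].round(4))
red=(((H<8)|(H>172))&(S>140)&(Vv>60))
comps(red,60,3000,.138,'red',(270,240,340,340))
mat=~((H>95)&(H<120)&(S>110))
comps(mat,30,3000,.01,'mat',(141,226,230,342))
blue=((H>95)&(H<120)&(S>110)); comps(blue,3000,1e5,.002,'blue',(120,200,250,360))
hs=cv2.cvtColor(g['img'],cv2.COLOR_RGB2HSV);r2=((hs[:,:,0]<8)|(hs[:,:,0]>172))&(hs[:,:,1]>140)&(hs[:,:,2]>60)
comps(r2,60,3000,.109,'redS',(290,170,345,230),g)
G=(0,255,0)
cur=[]
parts=dict(sp=((.52,.231),.018,.02,.011),wa=((.43,.332),.008,.023,.011),bu=((.44,.223),.024,.015,.011))
for k,(c,z,r,ri) in parts.items(): cur+=[(circ(c,z,r),G),(circ(c,z,ri),G)]
cur.append((circ((.44,.223),.006,.021),(255,0,255)))
A=crop(f,130,215,110,140,4,cur)
c=(.532,.006);B=crop(f,260,135,100,140,4,[(circ(c,.138,.02),G),(circ(c,.08,.03),(255,0,255))])
cv2.imwrite('pics/c1.png',np.hstack([A[:560],B[:560,:350]]))
E
```

```text
red [301 257  20  20 318] [310.3 266.4] [0.5343 0.0077 0.138 ]
red [279 305  28  28 603] [292.3 318.9] [0.4359 0.0424 0.138 ]
mat [202 237  17  16 184] [209.8 244.6] [0.6007 0.2301 0.01  ]
mat [ 180  242   50  100 2258] [213.9 307.1] [0.4655 0.218  0.01  ]
mat [152 276  21  19 278] [161.5 285. ] [0.5145 0.3311 0.01  ]
mat [150 311  24  24 408] [161.3 322.9] [0.4346 0.3279 0.01  ]
blue [ 137  219   94  129 8010] [175.5 273.9] [0.5388 0.3045 0.002 ]
redS [307 183  22  35 539] [316.8 198.2] [0.5168 0.021  0.109 ]
```

View pics/c1.png

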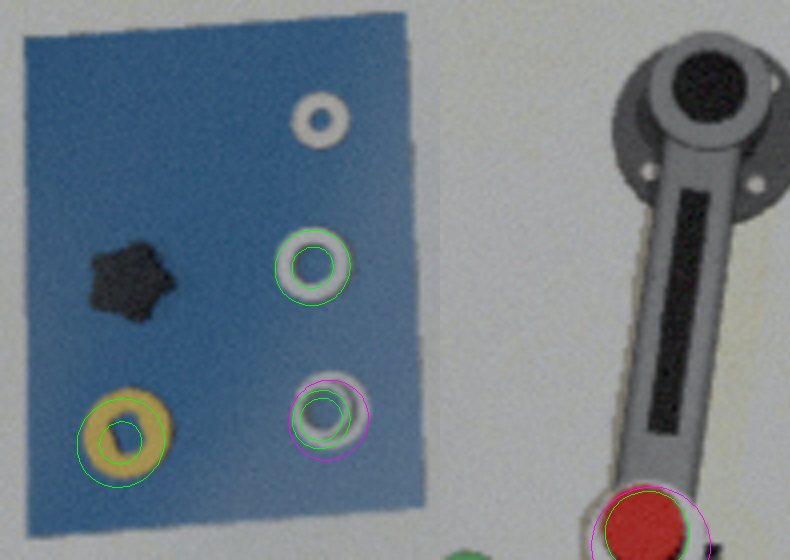

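```bash
cat > plan.py <<'E'
import numpy as np,sys,json
from workcell import bot
def plan(*wps,start=None):
    """wps: (x,y,z,yaw,n)"""
    o=bot.observe();p=np.array(o['position']);yaw=o['tool_rot'][2]
    print('at',p.round(4),'rot',np.round(o['tool_rot'],3),'F',np.round(o['force'],1),'w',round(o['grip_width'],4),'t',round(o['clock'],2))
    if start: p=np.array(start[:3]);yaw=start[3]
    X=[];T=[]
    for x,y,z,w,n in wps:
        t=np.array([x,y,z]);q0=p.copy();w0=yaw
        for i in range(n):
            d=q0+(t-q0)*(i+1)/n-p;c,s=np.cos(yaw),np.sin(yaw)
            m=np.round([c*d[0]+s*d[1],s*d[0]-c*d[1],-d[2]],4 if n<3 else 3)
            tw=round(-(w0+(w-w0)*(i+1)/n-yaw),3)
            p=p+[c*m[0]+s*m[1],s*m[0]-c*m[1],-m[2]];yaw-=tw
            X.append([float(v)+0. for v in m]);T.append([0,0,float(tw)+0.])
    print(len(X),'xyz',json.dumps(X).replace(' ',''));print('twist',json.dumps(T).replace(' ',''))
    print('end',p.round(4),round(yaw,3))
E
python3 -c "
from plan import *
plan((.534,.008,.2,1.57,18))"
```

```text
at [ 0.1581 -0.6047  0.2313] rot [3.142 0.    0.256] F [ 0.3 -0.3  1.2] w 0.0854 t 1.4
18 xyz [[0.029,-0.028,0.002],[0.031,-0.025,0.001],[0.032,-0.023,0.002],[0.034,-0.021,0.002],[0.036,-0.018,0.002],[0.037,-0.016,0.001],[0.037,-0.013,0.002],[0.039,-0.01,0.002],[0.039,-0.007,0.002],[0.04,-0.004,0.001],[0.04,-0.001,0.002],[0.04,0.001,0.002],[0.04,0.004,0.002],[0.039,0.008,0.001],[0.038,0.01,0.002],[0.038,0.013,0.002],[0.037,0.016,0.002],[0.035,0.018,0.001]]
twist [[0,0,-0.073],[0,0,-0.073],[0,0,-0.073],[0,0,-0.073],[0,0,-0.073],[0,0,-0.073],[0,0,-0.073],[0,0,-0.073],[0,0,-0.073],[0,0,-0.073],[0,0,-0.073],[0,0,-0.073],[0,0,-0.073],[0,0,-0.073],[0,0,-0.073],[0,0,-0.073],[0,0,-0.073],[0,0,-0.073]]
end [0.5341 0.0076 0.2003] 1.57
```

Request:
apply_moves(claw=[0.085, 0.085, 0.085, 0.085, 0.085, 0.085, 0.085, 0.085, 0.085, 0.085, 0.085, 0.085, 0.085, 0.085, 0.085, 0.085, 0.085, 0.085, 0.085, 0.085], xyz=[[0.029, -0.028, 0.002], [0.031, -0.025, 0.001], [0.032, -0.023, 0.002], [0.034, -0.021, 0.002], [0.036, -0.018, 0.002], [0.037, -0.016, 0.001], [0.037, -0.013, 0.002], [0.039, -0.01, 0.002], [0.039, -0.007, 0.002], [0.04, -0.004, 0.001], [0.04, -0.001, 0.002], [0.04, 0.001, 0.002], [0.04, 0.004, 0.002], [0.039, 0.008, 0.001], [0.038, 0.01, 0.002], [0.038, 0.013, 0.002], [0.037, 0.016, 0.002], [0.035, 0.018, 0.001], [0, 0, 0], [0, 0, 0]], twist=[[0, 0, -0.073], [0, 0, -0.073], [0, 0, -0.073], [0, 0, -0.073], [0, 0, -0.073], [0, 0, -0.073], [0, 0, -0.073], [0, 0, -0.073], [0, 0, -0.073], [0, 0, -0.073], [0, 0, -0.073], [0, 0, -0.073], [0, 0, -0.073], [0, 0, -0.073], [0, 0, -0.073], [0, 0, -0.073], [0, 0, -0.073], [0, 0, -0.073], [0, 0, 0], [0, 0, 0]])

```text
clock: 3.4
position: [0.5341, 0.0083, 0.2001]
tool_rot: [-3.141, -0.0, 1.571]
force: [-0.4, -0.2, 1.5]
grip_width: 0.0852
finger_force: 0.0
```

Request:
apply_moves(claw=[0.085, 0.085, 0.085, 0.03, 0.03, 0.03, 0.03, 0.03, 0.03, 0.03, 0.03, 0.03, 0.03], xyz=[[0, 0, 0.03], [0, 0, 0.03], [0, 0, 0.028], [0, 0, 0], [0, 0, 0], [0, 0, 0], [0, 0, 0], [0, 0, 0], [0, 0, 0], [0, 0, -0.02], [0, 0, -0.03], [0, 0, -0.03], [0, 0, 0]], twist=[[0, 0, 0], [0, 0, 0], [0, 0, 0], [0, 0, 0], [0, 0, 0], [0, 0, 0], [0, 0, 0], [0, 0, 0], [0, 0, 0], [0, 0, 0], [0, 0, 0], [0, 0, 0], [0, 0, 0]], force=30)

```text
clock: 4.7
position: [0.5361, 0.0077, 0.1969]
tool_rot: [3.135, 0.0, 1.569]
force: [0.1, 0.1, -1.0]
grip_width: 0.0389
finger_force: 30.5
```

```bash
python3 -c "
from plan import *
plan((.6,.33,.15,1.57,8),(.6,.33,.038,1.57,4),start=(.534,.008,.192,1.57))"
```

```text
at [0.5361 0.0077 0.1969] rot [3.135 0.    1.569] F [ 0.1  0.1 -1. ] w 0.0389 t 4.7
12 xyz [[0.04,0.008,0.005],[0.041,0.008,0.006],[0.04,0.009,0.005],[0.04,0.008,0.005],[0.04,0.008,0.005],[0.041,0.008,0.005],[0.04,0.009,0.006],[0.04,0.008,0.005],[0.0,0.0,0.028],[0.0,0.0,0.028],[0.0,0.0,0.028],[0.0,0.0,0.028]]
twist [[0,0,0.0],[0,0,0.0],[0,0,0.0],[0,0,0.0],[0,0,0.0],[0,0,0.0],[0,0,0.0],[0,0,0.0],[0,0,0.0],[0,0,0.0],[0,0,0.0],[0,0,0.0]]
end [0.6003 0.3299 0.038 ] 1.57
```

Request:
apply_moves(claw=[0.03, 0.03, 0.03, 0.03, 0.03, 0.03, 0.03, 0.03, 0.03, 0.03, 0.03, 0.03, 0.03, 0.03, 0.03], xyz=[[0.04, 0.008, 0.005], [0.041, 0.008, 0.006], [0.04, 0.009, 0.005], [0.04, 0.008, 0.005], [0.04, 0.008, 0.005], [0.041, 0.008, 0.005], [0.04, 0.009, 0.006], [0.04, 0.008, 0.005], [0, 0, 0.028], [0, 0, 0.028], [0, 0, 0.028], [0, 0, 0.027], [0, 0, 0.002], [0, 0, 0.002], [0, 0, 0]], twist=[[0, 0, 0], [0, 0, 0], [0, 0, 0], [0, 0, 0], [0, 0, 0], [0, 0, 0], [0, 0, 0], [0, 0, 0], [0, 0, 0], [0, 0, 0], [0, 0, 0], [0, 0, 0], [0, 0, 0], [0, 0, 0], [0, 0, 0]])

```text
clock: 6.2
position: [0.6007, 0.3296, 0.0363]
tool_rot: [3.141, -0.0, 1.57]
force: [-0.0, -0.2, -0.4]
grip_width: 0.0386
finger_force: 32.2
```

Request:
apply_moves(claw=[0.03, 0.03, 0.06, 0.06, 0.06, 0.06, 0.06, 0.06, 0.06], xyz=[[0, 0, 0.002], [0, 0, 0], [0, 0, 0], [0, 0, 0], [0, 0, 0], [0, 0, -0.03], [0, 0, -0.04], [0, 0, -0.045], [0, 0, -0.045]], twist=[[0, 0, 0], [0, 0, 0], [0, 0, 0], [0, 0, 0], [0, 0, 0], [0, 0, 0], [0, 0, 0], [0, 0, 0], [0, 0, 0]])

```text
clock: 7.1
position: [0.6001, 0.3294, 0.1949]
tool_rot: [-3.141, 0.0, 1.57]
force: [1.3, 0.4, 0.7]
grip_width: 0.0602
finger_force: 0.0
```

Run:
```python
from h import *
f=grab('top');g=grab('scene')
G=(0,255,0);M=(255,0,255)
c=(.535,.008)
cur=[(circ(c,.13,.01),G),(circ(c,.08,.03),M)]
A=crop(f,280,235,60,70,6,cur);B=crop(g,280,170,66,70,6,cur)
m=[(circ((.520,.231),.018,.02),G),(circ((.4346,.328),.008,.023),G),(circ((.4445,.2235),.006,.021),G),(circ((.4445,.2235),.024,.015),M)]
C=crop(f,140,265,90,75,4,m);D=crop(g,360,170,100,75,4,m)
t=np.hstack([A,B]);b=np.hstack([C,D])
w=max(t.shape[1],b.shape[1])
P=lambda i:cv2.copyMakeBorder(i,0,0,0,w-i.shape[1],cv2.BORDER_CONSTANT)
o=np.vstack([P(t),P(b)]);print(o.shape)
o=cv2.resize(o,None,fx=600/720,fy=600/720,interpolation=cv2.INTER_AREA)
cv2.imwrite('pics/c2.png',o)
```

```text
(720, 760, 3)
```

View pics/c2.png

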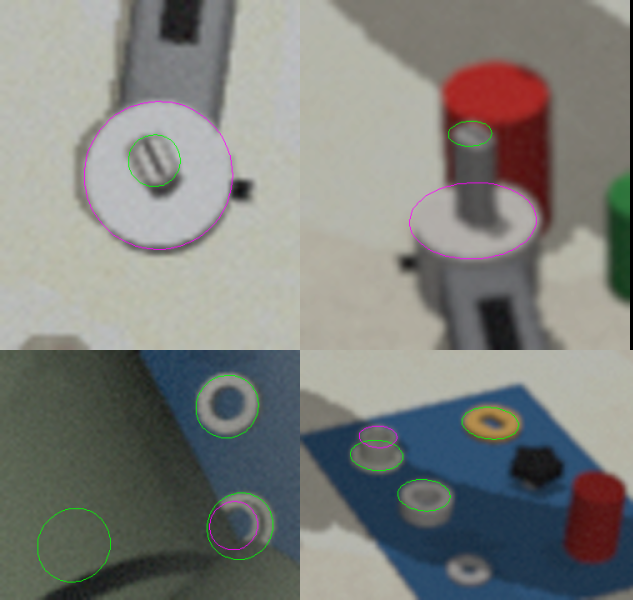

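Run:
```python
from h import *
from scipy.ndimage import map_coordinates as mc
fs={n:grab(n) for n in('top','scene')}
top0=cv2.imread('pics/top0.png')[:,:,::-1];sc0=cv2.imread('pics/scene0.png')[:,:,::-1]
def rect(img,f,c,z,h=.03,n=121):
    a=np.linspace(-h,h,n);X,Y=np.meshgrid(c[0]+a,c[1]+a,indexing='ij')
    q=proj(f,np.c_[X.ravel(),Y.ravel(),np.full(X.size,z)])
    return np.stack([mc(img[:,:,k].astype(float),[q[:,1],q[:,0]],order=1).reshape(n,n) for k in range(3)],2),a
# pin slot: darkness-weighted PCA within r<8mm
def pca(w,a,r):
    X,Y=np.meshgrid(a,a,indexing='ij');w=w*((X**2+Y**2)<r*r);w=w/w.sum()
    mx,my=(w*X).sum(),(w*Y).sum();x,y=X-mx,Y-my
    cxx,cyy,cxy=(w*x*x).sum(),(w*y*y).sum(),(w*x*y).sum()
    return round(.5*np.arctan2(2*cxy,cxx-cyy),3),(mx.round(4),my.round(4)),np.sqrt(np.linalg.eigvalsh([[cxx,cxy],[cxy,cyy]])).round(4)
for n,im in(('top',fs['top']['img']),('scene',fs['scene']['img'])):
    R,a=rect(im,fs[n],(.5355,.0085),.13,.015);g=R.mean(2)
    for r in(.006,.007):print('pin',n,pca(np.clip(np.percentile(g,60)-g,0,None),a,r))
for n,im in(('top',top0),('scene',sc0)):
    R,a=rect(im,fs[n],(.4346,.328),.008,.03);w=np.clip(R[:,:,2]-R[:,:,0]+0,0,None)
    print('hole',n,pca(w,a,.0145)); br=(R[:,:,0]-R[:,:,2]>15).astype(float);print('  brass',pca(br,a,.028))
for n in('top',):
  o=[]
  for im,c,z,h in((fs['top']['img'],(.5355,.0085),.13,.03),(top0,(.4346,.328),.008,.03),(fs['scene']['img'],(.5355,.0085),.13,.03),(sc0,(.4346,.328),.008,.03)):
    f=fs['top'] if len(o)<2 else fs['scene']
    R,a=rect(im,f,c,z,h,300);o.append(cv2.convertScaleAbs(np.clip(R,0,255).astype(np.uint8)[:,:,::-1],alpha=1.4))
  cv2.imwrite('pics/c3.png',np.vstack([np.hstack(o[:2]),np.hstack(o[2:])]))
# bar direction
```

```text
pin top (np.float64(0.467), (np.float64(-0.0), np.float64(0.0001)), array([0.0025, 0.0032]))
pin top (np.float64(0.486), (np.float64(-0.0001), np.float64(0.0003)), array([0.0031, 0.0036]))
pin scene (np.float64(nan), (np.float64(nan), np.float64(nan)), array([nan, nan]))
pin scene (np.float64(0.143), (np.float64(-0.0008), np.float64(0.0069)), array([0.    , 0.0009]))
hole top (np.float64(0.379), (np.float64(0.0001), np.float64(-0.0001)), array([0.0034, 0.005 ]))
  brass (np.float64(-1.299), (np.float64(0.0001), np.float64(0.0001)), array([0.0124, 0.0127]))
hole scene (np.float64(0.289), (np.float64(0.0018), np.float64(0.0017)), array([0.0015, 0.0026]))
  brass (np.float64(-0.531), (np.float64(0.0016), np.float64(0.0014)), array([0.0121, 0.0137]))<stdin>:11: RuntimeWarning: invalid value encountered in divide
```

View pics/c3.png

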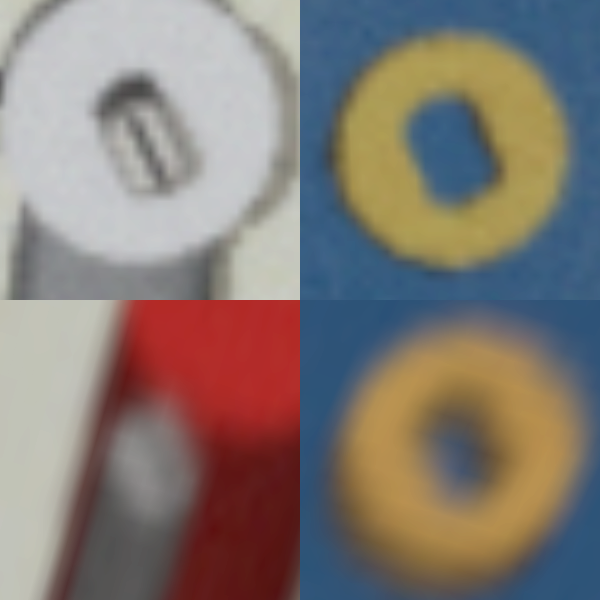

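```bash
python3 -c "
from plan import *
plan((.52,.231,.12,1.57,4),(.52,.231,.005,1.57,4))"
```

```text
at [0.6007 0.3297 0.1944] rot [ 3.14e+00 -1.00e-03  1.57e+00] F [-0.6 -0.2 -0.5] w 0.0599 t 7.3
8 xyz [[-0.025,-0.02,0.019],[-0.024,-0.02,0.018],[-0.025,-0.02,0.019],[-0.025,-0.021,0.018],[0.0,0.0,0.029],[0.0,0.0,0.029],[0.0,0.0,0.029],[0.0,0.0,0.028]]
twist [[0,0,0.0],[0,0,0.0],[0,0,0.0],[0,0,0.0],[0,0,0.0],[0,0,0.0],[0,0,0.0],[0,0,0.0]]
end [0.5196 0.2308 0.0054] 1.57
```

Request:
apply_moves(claw=[0.06, 0.06, 0.06, 0.06, 0.06, 0.06, 0.06, 0.06, 0.06, 0.03, 0.03, 0.03, 0.03], xyz=[[-0.025, -0.02, 0.019], [-0.024, -0.02, 0.018], [-0.025, -0.02, 0.019], [-0.025, -0.021, 0.018], [0, 0, 0.029], [0, 0, 0.029], [0, 0, 0.029], [0, 0, 0.026], [0, 0, 0.002], [0, 0, 0], [0, 0, 0], [0, 0, 0], [0, 0, 0]], twist=[[0, 0, 0], [0, 0, 0], [0, 0, 0], [0, 0, 0], [0, 0, 0], [0, 0, 0], [0, 0, 0], [0, 0, 0], [0, 0, 0], [0, 0, 0], [0, 0, 0], [0, 0, 0], [0, 0, 0]], force=25)

```text
clock: 8.6
position: [0.5198, 0.2307, 0.0052]
tool_rot: [3.14, -0.0, 1.57]
force: [-0.4, -0.6, -0.2]
grip_width: 0.0387
finger_force: 25.2
```

Request:
apply_moves(claw=[0.055, 0.055, 0.055, 0.055, 0.055, 0.055, 0.055, 0.055, 0.055, 0.055, 0.055, 0.055, 0.055, 0.03, 0.03, 0.03, 0.03, 0.03, 0.03, 0.03], xyz=[[0, 0, 0], [0, 0, 0], [0, 0, 0], [0, 0, 0], [0, 0, 0], [0, 0, 0], [0, 0, 0], [0, 0, 0], [0, 0, 0], [0, 0, 0], [0, 0, 0], [0, 0, 0], [0, 0, 0], [0, 0, 0], [0, 0, 0], [0, 0, 0], [0, 0, 0], [0, 0, -0.03], [0, 0, -0.04], [0, 0, -0.04]], twist=[[0, 0, 0], [0, 0, 0], [0, 0, 0.142], [0, 0, 0.142], [0, 0, 0.142], [0, 0, 0.142], [0, 0, 0.142], [0, 0, 0.142], [0, 0, 0.142], [0, 0, 0.142], [0, 0, 0.142], [0, 0, 0.142], [0, 0, 0.142], [0, 0, 0], [0, 0, 0], [0, 0, 0], [0, 0, 0], [0, 0, 0], [0, 0, 0], [0, 0, 0]])

```text
clock: 10.6
position: [0.519, 0.2302, 0.1154]
tool_rot: [3.141, 0.001, 0.013]
force: [0.9, 0.4, 0.4]
grip_width: 0.0385
finger_force: 25.7
```

```bash
python3 -c "
from plan import *
plan((.535,.008,.165,0.008,6),(.535,.008,.14,.008,2))"
```

```text
at [0.519  0.2302 0.1154] rot [3.141e+00 1.000e-03 1.300e-02] F [0.9 0.4 0.4] w 0.0385 t 10.6
8 xyz [[0.002,0.037,-0.008],[0.002,0.037,-0.009],[0.003,0.037,-0.008],[0.002,0.037,-0.008],[0.002,0.037,-0.008],[0.003,0.037,-0.009],[-0.0002,0.0002,0.0127],[-0.0002,0.0002,0.0127]]
twist [[0,0,0.001],[0,0,0.001],[0,0,0.0],[0,0,0.001],[0,0,0.001],[0,0,0.001],[0,0,0.0],[0,0,0.0]]
end [0.535 0.008 0.14 ] 0.008
```

Request:
apply_moves(claw=[0.03, 0.03, 0.03, 0.03, 0.03, 0.03, 0.03, 0.03, 0.03, 0.03, 0.03, 0.03, 0.03], xyz=[[0.002, 0.037, -0.009], [0.002, 0.037, -0.009], [0.003, 0.037, -0.008], [0.002, 0.037, -0.008], [0.002, 0.037, -0.008], [0.003, 0.037, -0.008], [0, 0, 0.012], [0, 0, 0.013], [0, 0, 0], [0, 0, 0.006], [0, 0, 0.006], [0, 0, 0.004], [0, 0, 0]], twist=[[0, 0, 0], [0, 0, 0], [0, 0, 0], [0, 0, 0], [0, 0, 0], [0, 0, 0], [0, 0, 0], [0, 0, 0], [0, 0, 0], [0, 0, 0], [0, 0, 0], [0, 0, 0], [0, 0, 0]])

```text
clock: 11.9
position: [0.5348, 0.009, 0.1227]
tool_rot: [3.142, 0.001, 0.008]
force: [-0.3, -0.3, -0.3]
grip_width: 0.0385
finger_force: 25.7
```

Request:
apply_moves(claw=[0.03, 0.03, 0.03, 0.03, 0.03, 0.03, 0.03, 0.03, 0.03], xyz=[[0, 0, 0.007], [0, 0, 0.007], [0, 0, 0.007], [0, 0, 0.007], [0, 0, 0.006], [0, 0, 0.002], [0, 0, 0.002], [0, 0, 0.001], [0, 0, 0]], twist=[[0, 0, 0], [0, 0, 0], [0, 0, 0], [0, 0, 0], [0, 0, 0], [0, 0, 0], [0, 0, 0], [0, 0, 0], [0, 0, 0]])

```text
clock: 12.8
position: [0.5351, 0.0087, 0.0843]
tool_rot: [-3.142, -0.0, 0.008]
force: [-0.9, 0.1, -0.2]
grip_width: 0.0384
finger_force: 25.7
```

Nearly home; release (it drops about 1 mm), lift clear, and fetch the washer.

Request:
apply_moves(claw=[0.03, 0.03, 0.06, 0.06, 0.06, 0.06, 0.06, 0.06], xyz=[[0, 0, 0.001], [0, 0, 0], [0, 0, 0], [0, 0, 0], [0, 0, 0], [0, 0, -0.03], [0, 0, -0.035], [0, 0, -0.02]], twist=[[0, 0, 0], [0, 0, 0], [0, 0, 0], [0, 0, 0], [0, 0, 0], [0, 0, 0], [0, 0, 0], [0, 0, 0]])

```text
clock: 13.6
position: [0.5356, 0.0088, 0.1706]
tool_rot: [-3.141, -0.002, 0.008]
force: [0.3, -0.2, -1.2]
grip_width: 0.0601
finger_force: 0.0
```

```bash
python3 -c "
from plan import *
plan((.435,.3282,.1,0.38,8),(.435,.3282,.005,.38,4))"
```

```text
at [0.5356 0.0088 0.1706] rot [-3.141e+00 -2.000e-03  8.000e-03] F [ 0.3 -0.2 -1.2] w 0.0601 t 13.6
12 xyz [[-0.012,-0.04,0.009],[-0.011,-0.041,0.009],[-0.008,-0.041,0.008],[-0.007,-0.041,0.009],[-0.004,-0.042,0.009],[-0.003,-0.041,0.009],[-0.001,-0.042,0.009],[0.001,-0.042,0.009],[0.0,0.0,0.024],[0.0,0.0,0.023],[0.0,0.0,0.024],[0.0,0.0,0.024]]
twist [[0,0,-0.047],[0,0,-0.046],[0,0,-0.047],[0,0,-0.046],[0,0,-0.047],[0,0,-0.046],[0,0,-0.047],[0,0,-0.046],[0,0,0.0],[0,0,0.0],[0,0,0.0],[0,0,0.0]]
end [0.4347 0.3281 0.0046] 0.38
```

Request:
apply_moves(claw=[0.062, 0.062, 0.062, 0.062, 0.062, 0.062, 0.062, 0.062, 0.062, 0.062, 0.062, 0.062, 0.062, 0.062, 0.035, 0.035, 0.035, 0.035], xyz=[[-0.012, -0.04, 0.009], [-0.011, -0.041, 0.009], [-0.008, -0.041, 0.008], [-0.007, -0.041, 0.009], [-0.004, -0.042, 0.009], [-0.003, -0.041, 0.009], [-0.001, -0.042, 0.009], [0.001, -0.042, 0.009], [0, 0, 0.024], [0, 0, 0.023], [0, 0, 0.024], [0, 0, 0.022], [0, 0, 0.003], [0, 0, 0], [0, 0, 0], [0, 0, 0], [0, 0, 0], [0, 0, 0]], twist=[[0, 0, -0.047], [0, 0, -0.046], [0, 0, -0.047], [0, 0, -0.046], [0, 0, -0.047], [0, 0, -0.046], [0, 0, -0.047], [0, 0, -0.046], [0, 0, 0], [0, 0, 0], [0, 0, 0], [0, 0, 0], [0, 0, 0], [0, 0, 0], [0, 0, 0], [0, 0, 0], [0, 0, 0], [0, 0, 0]], force=20)

```text
clock: 15.4
position: [0.4347, 0.3285, 0.0027]
tool_rot: [-3.141, -0.002, 0.38]
force: [-1.1, -1.4, 4.5]
grip_width: 0.0441
finger_force: 19.6
```

Request:
apply_moves(claw=[0.06, 0.06, 0.06, 0.06, 0.06, 0.06, 0.06, 0.06, 0.06, 0.06, 0.06, 0.06, 0.06, 0.035, 0.035, 0.035, 0.035, 0.035, 0.035, 0.035], xyz=[[0, 0, -0.0005], [0, 0, 0], [0, 0, 0], [0, 0, 0], [0, 0, 0], [0, 0, 0], [0, 0, 0], [0, 0, 0], [0, 0, 0], [0, 0, 0], [0, 0, 0], [0, 0, 0], [0, 0, 0], [0, 0, 0], [0, 0, 0], [0, 0, 0], [0, 0, 0], [0, 0, -0.02], [0, 0, -0.04], [0, 0, -0.04]], twist=[[0, 0, 0], [0, 0, 0], [0, 0, -0.142], [0, 0, -0.142], [0, 0, -0.142], [0, 0, -0.142], [0, 0, -0.142], [0, 0, -0.142], [0, 0, -0.142], [0, 0, -0.142], [0, 0, -0.142], [0, 0, -0.142], [0, 0, -0.142], [0, 0, 0], [0, 0, 0], [0, 0, 0], [0, 0, 0], [0, 0, 0], [0, 0, 0], [0, 0, 0]], force=30)

```text
clock: 17.4
position: [0.4335, 0.328, 0.1028]
tool_rot: [-3.14, -0.0, 1.937]
force: [0.3, 0.9, -0.3]
grip_width: 0.044
finger_force: 30.8
```

```bash
python3 -c "
from plan import *
plan((.535,.008,.165,2.02,9),(.535,.008,.14,2.02,2))"
```

```text
at [0.4335 0.328  0.1028] rot [-3.14  -0.     1.937] F [ 0.3  0.9 -0.3] w 0.044 t 17.4
11 xyz [[-0.037,-0.002,-0.007],[-0.037,-0.003,-0.007],[-0.038,-0.003,-0.007],[-0.037,-0.003,-0.007],[-0.037,-0.003,-0.007],[-0.037,-0.004,-0.006],[-0.037,-0.005,-0.007],[-0.037,-0.004,-0.007],[-0.037,-0.005,-0.007],[0.0,-0.0001,0.0124],[0.0,-0.0001,0.0124]]
twist [[0,0,-0.009],[0,0,-0.009],[0,0,-0.01],[0,0,-0.009],[0,0,-0.009],[0,0,-0.009],[0,0,-0.009],[0,0,-0.01],[0,0,-0.009],[0,0,0.0],[0,0,0.0]]
end [0.5349 0.008  0.14  ] 2.02
```

Request:
apply_moves(claw=[0.035, 0.035, 0.035, 0.035, 0.035, 0.035, 0.035, 0.035, 0.035, 0.035, 0.035, 0.035, 0.035, 0.035, 0.035, 0.035], xyz=[[-0.037, -0.002, -0.007], [-0.037, -0.003, -0.007], [-0.038, -0.003, -0.007], [-0.037, -0.003, -0.007], [-0.037, -0.003, -0.007], [-0.037, -0.004, -0.006], [-0.037, -0.005, -0.007], [-0.037, -0.004, -0.007], [-0.037, -0.005, -0.007], [0, 0, 0.012], [0, 0, 0.013], [0, 0, 0.004], [0, 0, 0.002], [0, 0, 0.002], [0, 0, 0.002], [0, 0, 0]], twist=[[0, 0, -0.009], [0, 0, -0.009], [0, 0, -0.01], [0, 0, -0.009], [0, 0, -0.009], [0, 0, -0.009], [0, 0, -0.009], [0, 0, -0.01], [0, 0, -0.009], [0, 0, 0], [0, 0, 0], [0, 0, 0], [0, 0, 0], [0, 0, 0], [0, 0, 0], [0, 0, 0]])

```text
clock: 19.0
position: [0.5371, 0.0089, 0.1288]
tool_rot: [-3.142, -0.0, 2.025]
force: [-0.3, -0.6, 0.5]
grip_width: 0.0435
finger_force: 30.8
```

Request:
apply_moves(claw=[0.035, 0.035, 0.035, 0.035, 0.035], xyz=[[-0.0005, -0.001, 0.001], [0, 0, 0.001], [0, 0, 0.002], [0, 0, 0.002], [0, 0, 0]], twist=[[0, 0, 0], [0, 0, 0], [0, 0, 0], [0, 0, 0], [0, 0, 0]])

```text
clock: 19.5
position: [0.5363, 0.0081, 0.1225]
tool_rot: [-3.141, -0.001, 2.025]
force: [-3.2, 4.0, 0.6]
grip_width: 0.0436
finger_force: 30.8
```

Request:
apply_moves(claw=[0.035, 0.035, 0.035, 0.035, 0.035, 0.035], xyz=[[0.0008, 0, 0.003], [0, 0, 0.005], [0, 0, 0.005], [0, 0, 0.005], [0, 0, 0.003], [0, 0, 0]], twist=[[0, 0, 0], [0, 0, 0], [0, 0, 0], [0, 0, 0], [0, 0, 0], [0, 0, 0]])

```text
clock: 20.1
position: [0.536, 0.0083, 0.1013]
tool_rot: [-3.141, -0.0, 2.025]
force: [0.5, 0.2, -0.7]
grip_width: 0.0438
finger_force: 30.8
```

Request:
apply_moves(claw=[0.035, 0.035, 0.035, 0.035, 0.035], xyz=[[0, 0, 0.001], [0, 0, 0.001], [0, 0, 0.001], [0, 0, 0.0005], [0, 0, 0]], twist=[[0, 0, 0], [0, 0, 0], [0, 0, 0], [0, 0, 0], [0, 0, 0]])

```text
clock: 20.6
position: [0.5362, 0.0084, 0.0983]
tool_rot: [3.142, 0.0, 2.025]
force: [-0.4, -0.6, -1.1]
grip_width: 0.0439
finger_force: 30.7
```

Request:
apply_moves(claw=[0.035, 0.06, 0.06, 0.06, 0.06, 0.06, 0.06], xyz=[[0, 0, 0.001], [0, 0, 0], [0, 0, 0], [0, 0, 0], [0, 0, -0.025], [0, 0, -0.03], [0, 0, -0.02]], twist=[[0, 0, 0], [0, 0, 0], [0, 0, 0], [0, 0, 0], [0, 0, 0], [0, 0, 0], [0, 0, 0]])

```text
clock: 21.3
position: [0.5365, 0.0087, 0.174]
tool_rot: [3.141, 0.0, 2.025]
force: [-0.5, 0.0, -0.3]
grip_width: 0.0603
finger_force: 0.0
```

```bash
python3 -c "
from plan import *
plan((.4447,.2235,.1,1.57,6),(.4447,.2235,.01,1.57,4))"
```

```text
at [0.5365 0.0087 0.174 ] rot [3.141 0.    2.025] F [-0.5  0.  -0.3] w 0.0603 t 21.3
10 xyz [[0.039,0.002,0.012],[0.039,-0.001,0.013],[0.039,-0.004,0.012],[0.038,-0.007,0.012],[0.038,-0.01,0.013],[0.036,-0.012,0.012],[0.0,0.0,0.022],[0.0,0.0,0.023],[0.0,0.0,0.022],[0.0,0.0,0.023]]
twist [[0,0,0.076],[0,0,0.076],[0,0,0.075],[0,0,0.076],[0,0,0.076],[0,0,0.076],[0,0,0.0],[0,0,0.0],[0,0,0.0],[0,0,0.0]]
end [0.4448 0.2231 0.01  ] 1.57
```

Request:
apply_moves(claw=[0.06, 0.06, 0.06, 0.06, 0.06, 0.06, 0.06, 0.06, 0.06, 0.06, 0.06, 0.02, 0.02, 0.02, 0.02, 0.02], xyz=[[0.039, 0.002, 0.012], [0.039, -0.001, 0.013], [0.039, -0.004, 0.012], [0.038, -0.007, 0.012], [0.038, -0.01, 0.013], [0.036, -0.012, 0.012], [0, 0, 0.022], [0, 0, 0.023], [0, 0, 0.022], [0, 0, 0.023], [0, 0, 0], [0, 0, 0], [0, 0, 0], [0, 0, 0], [0, 0, 0], [0, 0, 0]], twist=[[0, 0, 0.076], [0, 0, 0.076], [0, 0, 0.075], [0, 0, 0.076], [0, 0, 0.076], [0, 0, 0.076], [0, 0, 0], [0, 0, 0], [0, 0, 0], [0, 0, 0], [0, 0, 0], [0, 0, 0], [0, 0, 0], [0, 0, 0], [0, 0, 0], [0, 0, 0]], force=20)

```text
clock: 22.9
position: [0.4451, 0.2231, 0.0095]
tool_rot: [3.14, -0.001, 1.57]
force: [-2.1, -0.4, 6.5]
grip_width: 0.0288
finger_force: 19.5
```

Request:
apply_moves(claw=[0.05, 0.05, 0.05, 0.05, 0.05, 0.05, 0.05, 0.05, 0.05, 0.05, 0.05, 0.05, 0.05, 0.02, 0.02, 0.02, 0.02, 0.02, 0.02, 0.02], xyz=[[0, 0, 0], [0, 0, -0.0015], [0, 0, 0], [0, 0, 0], [0, 0, 0], [0, 0, 0], [0, 0, 0], [0, 0, 0], [0, 0, 0], [0, 0, 0], [0, 0, 0], [0, 0, 0], [0, 0, 0], [0, 0, 0], [0, 0, 0], [0, 0, 0], [0, 0, 0], [0, 0, -0.02], [0, 0, -0.04], [0, 0, -0.04]], twist=[[0, 0, 0], [0, 0, 0], [0, 0, 0.142], [0, 0, 0.142], [0, 0, 0.142], [0, 0, 0.142], [0, 0, 0.142], [0, 0, 0.142], [0, 0, 0.142], [0, 0, 0.142], [0, 0, 0.142], [0, 0, 0.142], [0, 0, 0.142], [0, 0, 0], [0, 0, 0], [0, 0, 0], [0, 0, 0], [0, 0, 0], [0, 0, 0], [0, 0, 0]], force=25)

```text
clock: 24.9
position: [0.4441, 0.2224, 0.1108]
tool_rot: [3.141, 0.001, 0.012]
force: [1.0, -0.2, -0.1]
grip_width: 0.0287
finger_force: 25.1
```

```bash
python3 -c "
from plan import *
plan((.5355,.0085,.17,0.008,6),(.5355,.0085,.148,.008,2))"
```

```text
at [0.4441 0.2224 0.1108] rot [3.141e+00 1.000e-03 1.200e-02] F [ 1.  -0.2 -0.1] w 0.0287 t 24.9
8 xyz [[0.015,0.036,-0.01],[0.015,0.036,-0.01],[0.014,0.035,-0.01],[0.015,0.036,-0.009],[0.015,0.036,-0.01],[0.015,0.036,-0.01],[0.0001,-0.0001,0.0109],[0.0,-0.0001,0.0109]]
twist [[0,0,0.001],[0,0,0.0],[0,0,0.001],[0,0,0.001],[0,0,0.001],[0,0,0.0],[0,0,0.0],[0,0,0.0]]
end [0.5355 0.0085 0.148 ] 0.008
```

Request:
apply_moves(claw=[0.02, 0.02, 0.02, 0.02, 0.02, 0.02, 0.02, 0.02, 0.02, 0.02, 0.02, 0.02, 0.02], xyz=[[0.015, 0.036, -0.01], [0.015, 0.036, -0.01], [0.014, 0.035, -0.01], [0.015, 0.036, -0.009], [0.015, 0.036, -0.01], [0.015, 0.036, -0.01], [0, 0, 0.011], [0, 0, 0.011], [0, 0, 0], [0, 0, 0.006], [0, 0, 0.005], [0, 0, 0.004], [0, 0, 0]], twist=[[0, 0, 0], [0, 0, 0], [0, 0, 0], [0, 0, 0], [0, 0, 0], [0, 0, 0], [0, 0, 0], [0, 0, 0], [0, 0, 0], [0, 0, 0], [0, 0, 0], [0, 0, 0], [0, 0, 0]])

```text
clock: 26.2
position: [0.5349, 0.0089, 0.1313]
tool_rot: [3.142, 0.001, 0.009]
force: [-0.7, -1.1, 0.4]
grip_width: 0.0284
finger_force: 25.1
```

Request:
apply_moves(claw=[0.02, 0.02, 0.02, 0.02, 0.02, 0.02], xyz=[[0, 0, 0.005], [0, 0, 0.005], [0, 0, 0.004], [0, 0, 0.003], [0, 0, 0.002], [0, 0, 0]], twist=[[0, 0, 0], [0, 0, 0], [0, 0, 0], [0, 0, 0], [0, 0, 0], [0, 0, 0]])

```text
clock: 26.8
position: [0.5351, 0.0085, 0.1125]
tool_rot: [3.142, 0.0, 0.008]
force: [-0.8, 0.6, 0.5]
grip_width: 0.0284
finger_force: 25.1
```

Request:
apply_moves(claw=[0.02, 0.02, 0.02], xyz=[[0, 0, 0.001], [0, 0, 0.001], [0, 0, 0]], twist=[[0, 0, 0], [0, 0, 0], [0, 0, 0]])

```text
clock: 27.1
position: [0.5351, 0.0086, 0.1108]
tool_rot: [-3.142, 0.0, 0.008]
force: [0.7, -0.1, -0.3]
grip_width: 0.0289
finger_force: 25.1
```

Expected home height reached, with no force yet. Release, lift, and move aside to look.

Request:
apply_moves(claw=[0.02, 0.02, 0.055, 0.055, 0.055, 0.055, 0.055, 0.055, 0.055, 0.055, 0.055, 0.055], xyz=[[0, 0, 0.0005], [0, 0, 0], [0, 0, 0], [0, 0, 0], [0, 0, 0], [0, 0, -0.03], [0, 0, -0.04], [0, 0, -0.03], [0, 0.045, 0], [0, 0.045, 0], [0, 0.045, 0], [0, 0.045, 0]], twist=[[0, 0, 0], [0, 0, 0], [0, 0, 0], [0, 0, 0], [0, 0, 0], [0, 0, 0], [0, 0, 0], [0, 0, 0], [0, 0, 0], [0, 0, 0], [0, 0, 0], [0, 0, 0]])

```text
clock: 28.3
position: [0.5363, -0.1732, 0.2105]
tool_rot: [3.141, -0.0, 0.008]
force: [0.9, -0.3, -0.8]
grip_width: 0.0554
finger_force: 0.0
```

Run:
```python
from h import *
f=grab('top');g=grab('scene')
G=(0,255,0);M=(255,0,255);Y=(0,255,255)
c=(.535,.008)
cur=[(circ(c,.13,.01),G),(circ(c,.124,.015),M),(circ(c,.106,.021),Y),(circ(c,.102,.023),G),(circ(c,.096,.02),M)]
A=crop(f,275,235,70,70,5,cur);B=crop(g,280,170,70,70,5);C=crop(g,280,170,70,70,5,cur)
D=crop(g,350,160,135,100,3);E=crop(f,125,210,125,100,3)
t=np.hstack([B,C]);b=np.hstack([D,E]);b=cv2.copyMakeBorder(b[:250,:700],0,0,0,0,0) 
b=cv2.copyMakeBorder(b,0,0,0,max(0,700-b.shape[1]),cv2.BORDER_CONSTANT)
cv2.imwrite('pics/c4.png',np.vstack([t,b]));cv2.imwrite('pics/c5.png',A)
print(bot.observe()['clock'])
```

```text
28.4
```

View pics/c4.png

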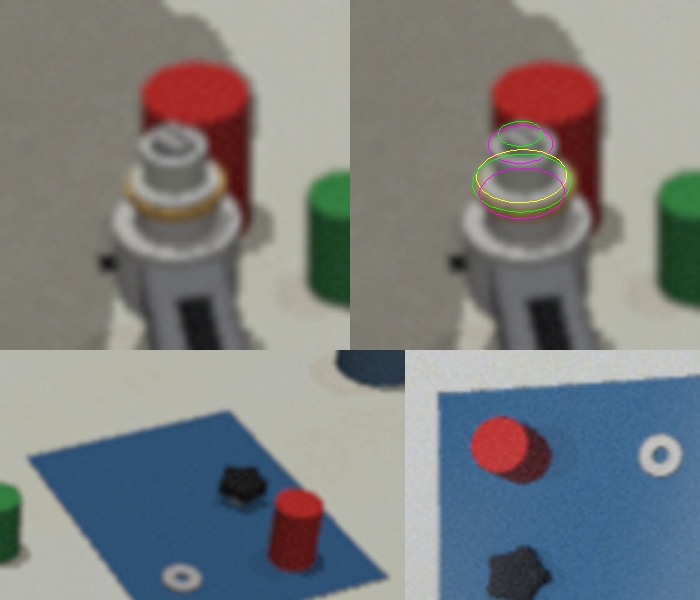

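The scene view shows spacer, brass washer and bushing stacked at their home heights on the pin, at about (175,150–225) in the crop. The red cover stands upright on the mat, and the other parts have not moved.

```bash
python3 -c "
from workcell import bot
print(bot.job_done())"
```

```text
the job is handed in; nothing more can be done
None
```

The job is handed in at about 28 s of the 72 s allowed: the red cover stands open end down on the mat, and the spacer, brass washer and flanged bushing are on the pin in that order. The camera shows all three at their home heights; I released each within about 1 mm of its seat, and the washer's flats lined up without forcing.

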